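# Seat a coverslip holder in the imaging nest with a lifter

### The job

The coverslip holder lies loose on the blade of the orange-handled lifter: pick the lifter up by its handle and carry the holder, level and untouched by the gripper, to the blue-walled nest. Lower it onto the ledges with the blade sinking into the gap, then slide it along with the lifter until it meets the white pad of the stop, and press it home gently (push with about 6 N for a second; 12 N is too much). Leave it there, flat and against the pad, lay the lifter back flat on the bench clear of the nest, and leave the rack, beaker and tip box alone.

Things in the scene. Friction and masses are not known exactly. Their poses are not given: they have to be found in the camera images.
- lifter: The lifter, 130 g, on the bench. Origin: underside, below the middle of its handle; z up, x along the blade to its tip. Handle: orange block 70 long (x -35 to 35), 18 wide (y), 46 high, to grip across its width from above. Steel blade 20 wide, 3 thick, underside level with the handle's (z 0 to 3), from the handle to x = 136.
- blade_seat (a point): On the lifter, 120 ahead of its origin, on the blade's top (z = 3): the holder's centre starts here or up to 2.5 farther on. Two steel pins (3 thick, 23 behind this point, 8.5 to either side) stand 7 above the blade and push the holder's rim forward; otherwise only friction keeps the holder on the blade.
- holder: The coverslip holder, a loose steel disc 46 in diameter and 9 thick with a pale blue glass window in its top, about 55 g. Origin: centre of its underside; z up. It starts on the lifter's blade.
- nest: The nest, fixed to the bench, place and yaw vary. Origin: underside; z up, x = the way the holder slides in. Grey base 150 x 96 x 10 (x -67 to 83). Two aluminium ledges, tops at z = 34, x -50 to 70, from 14 to 25.5 either side of the middle line y = 0; the 28 wide gap between is free down to z = 10. Blue walls 51 apart rise 9 above the ledges.
- ledge_mouth (a point): On the nest, at ledge height on the middle line, at the ledges' open front end (50 before the nest's origin). The blue walls begin 12 further in, with a flared mouth before them.
- stop: The stop: a rigid red bridge over the nest's walls, 50 to 56 ahead of the nest's origin. Origin: middle of its near face, at ledge height; x as the nest's. Top 17.5 above the ledges (screw heads 23.5). On a stiff adjusting screw it carries a white pad (22 wide, 9 high) whose contact face stands 6 to 27 before this origin, set anew each time and NOT measured: feel for it slowly. Contact is hard.
- tube_rack: Bystander: green rack 110 x 75 x 45 with tubes standing to 55. Origin: centre of its underside.
- beaker: Bystander: glass beaker 80 in diameter, 95 high. Origin: centre of its underside.
- tip_box: Bystander: clear box 120 x 80 x 45 with a pink top. Origin: centre of its underside.
Mind the look-alikes: they are no part of the job. Of the things that look like the lifter, take the one that is farthest to the robot's left at the start.

How it is judged (in metres and radians):
On the way, in this order (a step that is already met when the one before it is completed fails the run):
1. the holder rides level on the raised lifter (height (world z) of holder above 0.032 m and contact force between lifter and holder above 0.1 N and angle between holder's own z axis and vertical below 0.15 rad), for 0.3 s.
2. on the ledges, the holder is pressed against the stop with the lifter, pushing with more than 3 N, for 0.4 s (horizontal distance between holder and pad_c0 below 0.028 m and x of holder in the frame of stop below -0.025 m and y of holder in the frame of nest between -0.004 and 0.004 m and z of holder in the frame of nest between 0.0325 and 0.0355 m and angle between holder's own z axis and vertical below 0.05 rad and contact force between lifter and holder above 3 N and contact force between holder and stop above 1 N), for 0.4 s.
At the end, for the whole second after the job is handed in: The holder lies flat and at rest on the ledges (tilt under 0.05 rad, height within 1.5 mm, within 4 mm of the middle line), its rim within 2 mm of the white pad (26 mm between centres when touching); the lifter lies flat on the bench (within 4 mm), at rest, touching neither holder nor nest (horizontal distance between holder and pad_c0 below 0.028 m and x of holder in the frame of stop below -0.025 m and y of holder in the frame of nest between -0.004 and 0.004 m and z of holder in the frame of nest between 0.0325 and 0.0355 m and angle between each of holder, lifter's own z axis and vertical below 0.05 rad and linear speed of each of holder, lifter below 0.01 m/s and contact force between lifter and holder below 0.02 N and height (world z) of lifter below 0.004 m and contact force between lifter and nest below 0.02 N).
It fails at once if the holder is tilted by more than 0.2 rad (angle between holder's own z axis and vertical above 0.2 rad).
It fails at once if the lifter pushes the holder, or the holder the stop, with more than 12 N (contact force between lifter and holder above 12 N or contact force between holder and stop above 12 N).
It fails at once if the holder is dropped or forced onto the nest with more than 12 N, or the lifter is rammed against nest or stop with more than 15 N (contact force between holder and nest above 12 N or contact force between lifter and nest above 15 N or contact force between lifter and stop above 15 N).
It fails at once if the robot touches the holder (contact force between any of the fingers, the arm and holder above 0.3 N).
It fails at once if a bystander is moved by more than 20 mm (distance of any of tube_rack, beaker, tip_box from where it was at the start of the episode above 0.02 m).
It also fails if it takes over 67 s, if anything falls off the work surface, if the arm or the gripper's body presses on something with over 40 N, if the wrist force passes 120 N, or if a joint passes its speed limit or range.

### The arm

A 6-joint arm with a two-finger parallel gripper is mounted at the origin on the work surface. World frame = base frame: x ahead of the robot, y to its left, z up, the work surface at z = 0. Lengths are in mm, angles in rad, forces in N, time in s.
With the tool pointing down it reaches from about 350 to 775 mm from the base axis. Payload 7.3 kg.
Tool frame: the origin (TCP) lies at the very end of the fingers, on their centre line; the grasp point (between the pads) lies 19 mm behind it; z points along the fingers, y is the line along which they close (so a half turn about z gives the same grasp; the last joint's range is limited). The gripper opens to 92 mm and grips with 3 to 60 N. Pads are 19 mm wide; open, the fingers measure 130 mm over their backs; the gripper's body (75 mm by 190 mm) begins 47 mm behind the grasp point.
Start: joints at [1.145, 0.342, 1.524, -0, 1.275, -0.146], TCP at [144.97, 504.607, 226.741] pointing down, gripper open.
Joint ranges: [-2.53, 2.53], [-0.77, 2.02], [0.04, 2.7], [-1, 4.14], [0.28, 2.66], [-3.11, 3.11]. Speed limits (rad/s): [2.57, 2.57, 3.14, 3.14, 3.14, 3.14].

### API

Orientations are given as [roll, pitch, yaw] about the fixed x, y, z axes, in that order (R = Rz(yaw) Ry(pitch) Rx(roll)).
In Python, from plant import get_obs, vision, workorder gives the robot as it stands.
- The arm moves only by the shell command python3 -m pendant 'ROWS' [OPENING]. ROWS is a JSON object of lists of equal length, an entry for each row: "dp": the shift along the tool's x, y, z in m, a list of three; "rotation": the turn, a rotation vector about the tool's x, y, z in rad, a list of three. A call has 1 to 8 rows; each row is the pose to reach, as a shift and turn from the pose commanded when the call began, along the tool's axes at that moment; what a row does not reach only later rows make up. A row lasts 1/8 s, in which the tool goes at most 62.5 mm and 10.7 degrees, less where a joint would pass 70% of its speed; a pose out of reach is approached as far as the arm can. A call with a gripper value outside its range is refused whole. OPENING is the finger opening in m, from 0 to 0.0918, set as the call begins (- or left out, the last holds). The fingers move at their own pace and stop on an object; the grip force is fixed at half the most. Time passes only in rows, so rows that repeat a pose let the fingers close. It gives the time, the measured TCP pose, the force, the opening and the grip force at its end, in the units of the state.
- get_obs(): the state, without advancing time (a new reading comes with each control period).
- vision.capture(name): name is "scene" or "top" or "wrist"; returns a dict with "pixels" (400x640x3 uint8, red, green, blue), "vfov" (degrees; the focal length in pixels is half the picture's height over the tangent of half this angle, whatever the lens; pixels are square), "cx", "cy" (the principal point, pixels), "dist" ([k1, k2, p1, p2, k3] as OpenCV has them; the pictures are not rectified), "pose" (4x4, takes a point from camera to world coordinates); the wrist camera has in their place "T_tool_cam" (4x4, takes a point from camera to tool coordinates, whose origin is the TCP and whose axes are the flange's). Camera axes: x right, y up, looking along -z (the intrinsics and any distortion apply to the point x, -y, -z); pixel columns grow to the right and rows downward; lengths in mm; the calibration is good to about 2 mm. A picture is of the moment at which its call begins: read the wrist's pose just before it. There is no depth.
- workorder.close_job(): hands the job in; it is judged then, once.
The state is a dict: "time": time; "joint_positions": joint angles; "dq": joint speeds; "tau": joint torques, N m; "tool_pos": TCP position; "tcp_rot": TCP orientation; "contact_force": force on the tool from outside, world axes, zero at the start; "moment": the same for the moment, N m; "grip_width": finger opening in mm; "finger_force": force on a finger pad.
Only numpy, scipy, OpenCV 4.12 (cv2) and the standard library are available. Lean on these libraries where they do the work, as an engineer would, in place of code of your own. Each camera call takes 0.05 s, during which the arm holds its last target. There are 200 camera calls.

## Working session

There is one attempt and no reset: what is moved stays moved. The work goes in short steps, Python scripts to look and compute and a shell command to move; the robot and the scene stay as the last step left them, time stands still between calls to the robot, and variables do not carry over. Pictures are saved under pics/ and viewed, at most 10 in all, crops included, and the job is handed in when it is done.

```bash
ls; mkdir -p pics; cat > h.py <<'E'
import numpy as np, cv2
from plant import get_obs, vision, workorder
from scipy.spatial.transform import Rotation as R
def K(c):
    h=c['pixels'].shape[0]; f=h/2/np.tan(np.radians(c['vfov'])/2)
    return np.array([[f,0,c['cx']],[0,f,c['cy']],[0,0,1.]])
def pose(c,o=None):
    if 'pose' in c: return np.array(c['pose'])
    T=np.eye(4); T[:3,:3]=R.from_euler('xyz',o['tcp_rot']).as_matrix(); T[:3,3]=o['tool_pos']
    return T@np.array(c['T_tool_cam'])
def ray(c,uv,o=None):
    p=cv2.undistortPoints(np.array(uv,float).reshape(-1,1,2),K(c),np.array(c['dist'],float)).reshape(-1,2)
    T=pose(c,o); d=np.c_[p[:,0],-p[:,1],-np.ones(len(p))]@T[:3,:3].T
    return T[:3,3],d
def onplane(c,uv,z,o=None):
    t,d=ray(c,uv,o); return t+d*((z-t[2])/d[:,2])[:,None]
def proj(c,X,o=None):
    T=np.linalg.inv(pose(c,o)); p=np.array(X,float).reshape(-1,3)@T[:3,:3].T+T[:3,3]
    p=p*[1,-1,-1]
    return cv2.projectPoints(p,np.zeros(3),np.zeros(3),K(c),np.array(c['dist'],float))[0].reshape(-1,2)
def save(n,im): cv2.imwrite('pics/'+n,im[:,:,::-1])
E
python3 - <<'E'
from h import *
import pickle
o=get_obs(); print(o)
cs={}
for n in ('scene','top'):
    c=vision.capture(n); cs[n]=c; save(n+'.png',c['pixels']); print(n,c['vfov'],c['cx'],c['cy'],c['dist'],np.round(c['pose'],3).tolist())
pickle.dump(cs,open('c.pkl','wb'))
E
```

```text
pics
{'time': 0.0, 'joint_positions': array([ 1.14498433e+00,  3.42755614e-01,  1.52504470e+00,  5.82299909e-06,
        1.27540768e+00, -1.45977778e-01]), 'dq': array([-1.87223493e-05, -9.44181384e-04, -4.30851333e-04, -1.25402132e-04,
        5.44866117e-04,  6.81980870e-04]), 'tau': array([-2.75258590e-04, -4.31251502e+01, -2.44213110e+01,  7.17507675e-02,
        5.61498245e-02, -1.34313368e-04]), 'tool_pos': array([144.79212638, 504.19862605, 226.01824205]), 'tcp_rot': array([-3.13999530e+00, -2.40476041e-04,  2.86175655e+00]), 'contact_force': array([-0.32282171, -0.20455414,  0.50935023]), 'moment': array([-0.01526956, -0.02921128,  0.03760633]), 'finger_force': 0.0, 'grip_width': 92.02426064653042}
scene 52.36994212909404 322.6601304218223 199.45908117690567 [-0.08544693  0.          0.          0.          0.        ] [[-0.659, -0.425, 0.621, 1211.738], [0.752, -0.363, 0.55, 635.561], [-0.008, 0.829, 0.559, 669.1], [0.0, 0.0, 0.0, 1.0]]
top 42.71226197976035 312.02821961624096 193.2046732941788 [-0.00854176  0.          0.          0.          0.        ] [[-0.022, 0.989, -0.145, 330.314], [-0.999, -0.026, -0.025, 32.411], [-0.028, 0.144, 0.989, 1407.102], [0.0, 0.0, 0.0, 1.0]]
```

View pics/top.png

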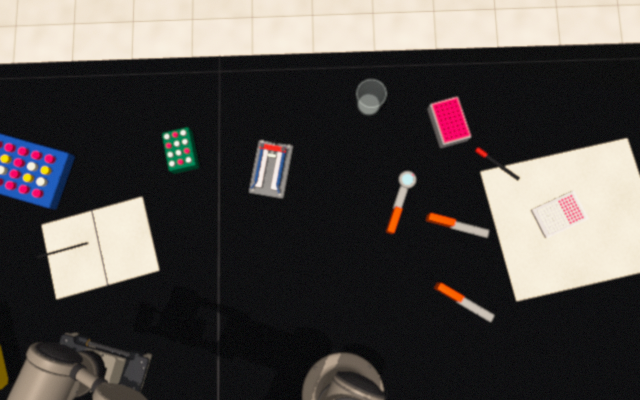

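View pics/scene.png

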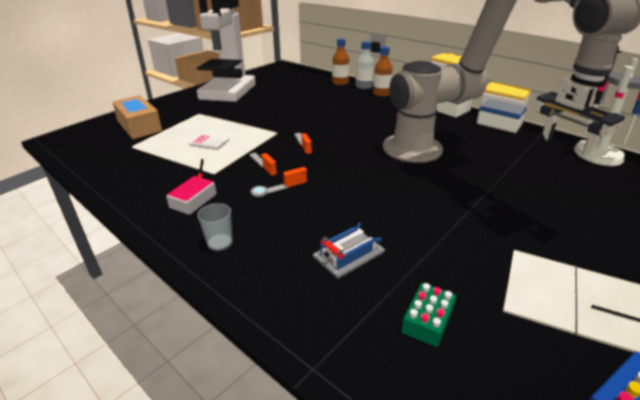

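Top view: three look-alike lifters, with orange handles at (393,220), (442,218) and (450,293). The one at (393,220) is farthest to the robot's left (image left = +y), and it carries the disc at (407,179), so it fits the description. The nest is at (270,168) with the red stop at its far end, the rack at (180,150), the beaker at (371,97) and the tip box at (450,121).

```bash
python3 - <<'E'
from h import *
import pickle
cs=pickle.load(open('c.pkl','rb'))
c=cs['top'];im=c['pixels']; hsv=cv2.cvtColor(im,cv2.COLOR_RGB2HSV)
m=cv2.inRange(hsv,(5,170,120),(16,255,255))
n,l,st,ce=cv2.connectedComponentsWithStats(m)
for i in range(1,n):
    if st[i,4]>60:
        cn=np.argwhere(l==i)[:,::-1].astype(np.float32); r=cv2.minAreaRect(cn); b=cv2.boxPoints(r)
        print('orange',ce[i],st[i,4]); print(onplane(c,b,46).round(1)[:,:2].tolist(), onplane(c,[ce[i]],46).round(1))
# nest
sub=hsv[130:205,240:300]
mr=cv2.inRange(hsv,(0,150,100),(5,255,255))|cv2.inRange(hsv,(172,150,100),(180,255,255)); mr[:, :240]=0; mr[:,300:]=0
cn=np.argwhere(mr)[:,::-1].astype(np.float32); r=cv2.minAreaRect(cn);print('red',r,onplane(c,cv2.boxPoints(r),51.5).round(1).tolist())
mb=cv2.inRange(hsv,(100,120,50),(125,255,255)); mb[:, :240]=0; mb[:,300:]=0
n,l,st,ce=cv2.connectedComponentsWithStats(mb)
for i in range(1,n):
    if st[i,4]>30:
        cn=np.argwhere(l==i)[:,::-1].astype(np.float32); print('blue',ce[i],st[i,4],onplane(c,cv2.boxPoints(cv2.minAreaRect(cn)),43).round(1)[:,:2].tolist())
# disc
crop=im[130:250,240:480]; save('crop.png',cv2.resize(crop,None,fx=3.3,fy=3.3,interpolation=cv2.INTER_CUBIC))
print('disc',onplane(c,[[407,179.5]],9+3))
E
```

```text
orange [394.12107623 219.66816143] 223
[[422.8, -127.2], [489.5, -152.5], [482.0, -172.9], [415.5, -147.5]] [[ 452.4 -150.1   46. ]]
orange [441.07983193 219.32352941] 238
[[449.1, -236.0], [471.7, -243.2], [450.9, -312.6], [428.4, -305.2]] [[ 450.2 -274.2   46. ]]
orange [449.56066946 291.90376569] 239
[[270.6, -248.5], [289.2, -261.0], [250.1, -322.2], [231.6, -309.7]] [[ 260.6 -285.1   46. ]]
red ((273.93243408203125, 147.40541076660156), (23.34465789794922, 5.425166606903076), 9.462321281433105) [[656.0, 200.0, 51.5], [670.8, 197.4, 51.5], [658.3, 134.7, 51.5], [643.5, 137.4, 51.5]]
blue [258.05172414 165.89655172] 58 [[567.8, 222.9], [653.3, 205.3], [652.2, 200.6], [566.7, 218.1]]
blue [280.73493976 169.03614458] 83 [[557.8, 162.6], [640.9, 145.0], [639.3, 138.2], [556.2, 155.8]]
disc [[ 565.44150846 -194.96943812   12.        ]]
```

View pics/crop.png

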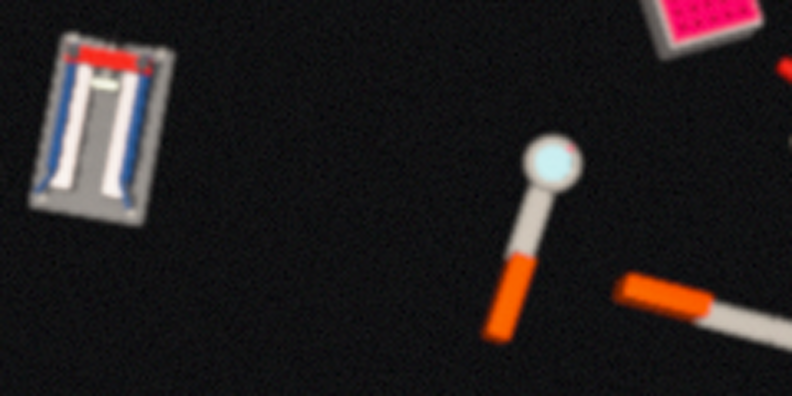

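The crop confirms the choice: orange handle at crop (510,298), with the disc on the blade at crop (553,162). Next I'll check the wrist camera geometry and work out a move to view the nest.

```bash
cat >> h.py <<'E'
def delta(p,yaw,o=None):
    "tool-frame shift (m) and rotvec from the present measured pose to TCP p (mm), tool down, given yaw"
    o=o or get_obs(); A=R.from_euler('xyz',o['tcp_rot']); B=R.from_euler('xyz',[np.pi,0,yaw])
    return (A.inv().apply(np.array(p)-o['tool_pos'])/1000).round(4), (A.inv()*B).as_rotvec().round(4)
E
python3 - <<'E'
from h import *
c=vision.capture('wrist'); print(c['vfov'],c['cx'],c['cy'],c['dist'],np.round(c['T_tool_cam'],3).tolist())
print(delta([480,200,300],2.938))
E
```

```text
69.40800094906452 313.51593236771885 205.8546260837117 [-0.00094272  0.          0.          0.          0.        ] [[0.001, 0.954, 0.299, 80.855], [1.0, -0.0, -0.001, 0.289], [-0.001, 0.299, -0.954, -157.522], [0.0, 0.0, 0.0, 1.0]]
(array([-0.4062, -0.2   , -0.0736]), array([-0.0011, -0.0002, -0.0762]))
```

```bash
python3 - <<'E'
from h import *
print(delta([540,188,250],2.938))
E
```

```text
(array([-0.4671, -0.1949, -0.0236]), array([-0.0011, -0.0002, -0.0762]))
```

```bash
python3 -m pendant '{"dp":[[-0.058,-0.024,-0.003],[-0.117,-0.049,-0.006],[-0.175,-0.073,-0.009],[-0.234,-0.097,-0.012],[-0.292,-0.122,-0.015],[-0.35,-0.146,-0.018],[-0.409,-0.171,-0.021],[-0.46,-0.192,-0.0236]],"rotation":[[0,0,-0.01],[0,0,-0.02],[0,0,-0.03],[0,0,-0.04],[0,0,-0.05],[0,0,-0.06],[0,0,-0.07],[0,0,-0.0762]]}'
python3 -m pendant '{"dp":[[0,0,0],[0,0,0]],"rotation":[[0,0,0],[0,0,0]]}'
python3 - <<'E'
from h import *
import pickle
o=get_obs(); c=vision.capture('wrist'); pickle.dump((o,c),open('wn.pkl','wb')); save('wn.png',c['pixels']); print(o['time'],o['tool_pos'],o['tcp_rot'],o['contact_force'])
E
```

```text
time: 1.15
tool_pos: [535.4, 191.4, 250.2]
tcp_rot: [3.141, -0.0, 2.938]
contact_force: [0.4, 0.3, -0.8]
grip_width: 91.4
finger_force: 0.0
time: 1.4
tool_pos: [533.5, 193.1, 249.7]
tcp_rot: [-3.141, -0.002, 2.937]
contact_force: [0.0, 0.5, -0.3]
grip_width: 91.9
finger_force: 0.0
1.4 [533.51507781 193.08374992 249.74267005] [-3.14146149e+00 -1.58720036e-03  2.93732930e+00] [ 0.0327914   0.5342807  -0.33239875]
```

View pics/wn.png

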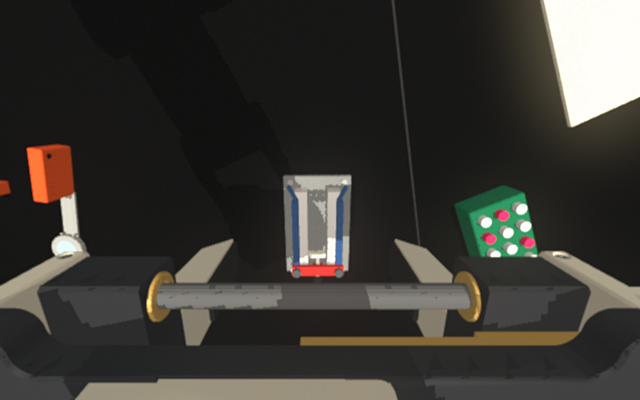

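The nest is at (318,222) with its stop at the far end (318,270). The view is rotated, so the image bottom is ahead of the robot. The gripper would hide the holder on that side, so I'll turn the wrist half round to put the camera over the blade. First move: over to the lifter while turning.

```bash
python3 - <<'E'
from h import *
print(delta([461,-154,220],2.937-1.44))
E
```

```text
(array([ 0.0005, -0.3551,  0.03  ]), array([-9.0000e-04, -1.0000e-03,  1.4416e+00]))
```

```bash
python3 -m pendant '{"dp":[[0,-0.044,0.004],[0,-0.088,0.008],[0,-0.132,0.012],[0,-0.176,0.016],[0,-0.22,0.02],[0,-0.264,0.024],[0,-0.308,0.028],[0,-0.35,0.03]],"rotation":[[0,0,0.18],[0,0,0.36],[0,0,0.54],[0,0,0.72],[0,0,0.9],[0,0,1.08],[0,0,1.26],[0,0,1.44]]}'
python3 -m pendant '{"dp":[[0,0,0],[0,0,0],[0,0,0],[0,0,0],[0,0,0],[0,0,0],[0,0,0],[0,0,0]],"rotation":[[0,0,0.18],[0,0,0.36],[0,0,0.54],[0,0,0.72],[0,0,0.9],[0,0,1.08],[0,0,1.26],[0,0,1.44]]}'
python3 -m pendant '{"dp":[[0,0,0],[0,0,0],[0,0,0],[0,0,0],[0,0,0]],"rotation":[[0,0,0.18],[0,0,0.36],[0,0,0.436],[0,0,0.436],[0,0,0.436]]}' 0.06
python3 - <<'E'
from h import *
import pickle
o=get_obs(); c=vision.capture('wrist'); pickle.dump((o,c),open('wl.pkl','wb')); save('wl.png',c['pixels']); print(o['time'],o['tool_pos'],o['tcp_rot'],o['joint_positions'])
im=c['pixels'];hsv=cv2.cvtColor(im,cv2.COLOR_RGB2HSV)
m=cv2.inRange(hsv,(5,170,120),(16,255,255))
n,l,st,ce=cv2.connectedComponentsWithStats(m)
for i in range(1,n):
    if st[i,4]>60: print('orange',ce[i],st[i])
E
```

```text
time: 2.45
tool_pos: [462.6, -149.4, 220.4]
tcp_rot: [3.141, -0.0, 1.494]
contact_force: [1.5, -0.6, -0.6]
grip_width: 91.5
finger_force: 0.0
time: 3.45
tool_pos: [463.1, -148.0, 220.6]
tcp_rot: [-3.141, -0.0, 0.055]
contact_force: [-0.1, -0.8, 0.3]
grip_width: 92.0
finger_force: 0.0
time: 4.08
tool_pos: [463.3, -148.9, 220.5]
tcp_rot: [-3.141, -0.0, -0.375]
contact_force: [0.2, 0.1, 0.0]
grip_width: 60.0
finger_force: 0.0
4.075 [ 463.25639029 -148.88681721  220.45720804] [-3.14147830e+00 -1.59741617e-04 -3.75115925e-01] [-4.68712312e-01  2.77231550e-01  1.63591362e+00  1.36723433e-04
  1.22829913e+00  1.47715402e+00]
orange [419.24479167 155.98697917] [ 383  145   68   23 1152]
orange [317.43888889 190.04      ] [310 160  16  61 900]
```

View pics/wl.png

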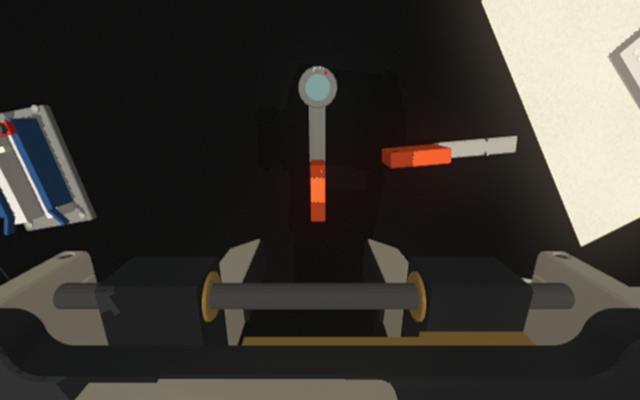

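Well aligned: the lifter lies along column 317, with the orange handle at rows 160–221 and the disc at (317,87). Now the exact pose.

```bash
python3 - <<'E'
from h import *
import pickle
o,c=pickle.load(open('wl.pkl','rb')); im=c['pixels'];hsv=cv2.cvtColor(im,cv2.COLOR_RGB2HSV)
m=cv2.inRange(hsv,(5,170,90),(16,255,255))
for r in range(156,226,6):
    x=np.where(m[r,300:335])[0]+300
    print(r,(x.min(),x.max(),im[r,318].tolist(),onplane(c,[[(x.min()+x.max())/2,r]],46,o)[0,:2].round(1)) if len(x) else None)
g=im.astype(int).sum(2)
for r in range(108,158,10):
    x=np.where(g[r,295:340]>250)[0]+295; print('blade',r,x.min(),x.max(),onplane(c,[[(x.min()+x.max())/2,r]],3,o)[0,:2].round(1))
mm=(g[60:106,290:345]>200).astype(np.uint8); cn=max(cv2.findContours(mm,0,2)[0],key=cv2.contourArea)
(e,ax,an)=cv2.fitEllipse(cn); e=np.array(e)+[290,60]; print('disc',e,ax,onplane(c,[e],12,o))
print(proj(c,[[0,0,0]],o))
E
```

```text
156 None
162 (np.int64(310), np.int64(324), [127, 45, 19], array([ 490.1, -163.3]))
168 (np.int64(310), np.int64(325), [169, 61, 29], array([ 483.4, -161.3]))
174 (np.int64(310), np.int64(325), [167, 59, 27], array([ 476.9, -158.7]))
180 (np.int64(310), np.int64(325), [245, 117, 59], array([ 470.2, -156.1]))
186 (np.int64(310), np.int64(325), [245, 117, 59], array([ 463.5, -153.5]))
192 (np.int64(310), np.int64(325), [245, 116, 58], array([ 456.7, -150.9]))
198 (np.int64(310), np.int64(325), [245, 113, 57], array([ 449.8, -148.2]))
204 (np.int64(311), np.int64(325), [165, 57, 24], array([ 442.6, -146.1]))
210 (np.int64(311), np.int64(325), [167, 58, 27], array([ 435.5, -143.3]))
216 (np.int64(311), np.int64(325), [166, 59, 26], array([ 428.3, -140.5]))
222 None
blade 108 309 324 [ 545.9 -184.8]
blade 118 309 324 [ 534.9 -180.5]
blade 128 309 324 [ 523.8 -176.2]
blade 138 310 324 [ 512.1 -172.3]
blade 148 310 324 [ 500.5 -167.8]
disc [317.26601028  86.7803669 ] (37.875186920166016, 41.29964828491211) [[ 567.46470889 -194.07800294   12.        ]]
[[330.62049775 438.66626872]]
```

```bash
python3 - <<'E'
from h import *
print(delta([469.2,-156.5,10],-0.362), delta([469.2,-156.5,90],-0.362))
E
```

```text
(array([0.0082, 0.0047, 0.2104]), array([-0.0001, -0.0001, -0.0137])) (array([0.0082, 0.0047, 0.1304]), array([-0.0001, -0.0001, -0.0137]))
```

```bash
python3 -m pendant '{"dp":[[0.005,0.003,0.035],[0.008,0.005,0.08],[0.008,0.005,0.12],[0.008,0.005,0.15],[0.008,0.005,0.175],[0.008,0.005,0.195],[0.008,0.005,0.205],[0.008,0.005,0.21]],"rotation":[[0,0,-0.013],[0,0,-0.013],[0,0,-0.013],[0,0,-0.013],[0,0,-0.013],[0,0,-0.013],[0,0,-0.013],[0,0,-0.013]]}' 0.038
python3 -m pendant '{"dp":[[0,0,0],[0,0,0]],"rotation":[[0,0,0],[0,0,0]]}'
```

```text
time: 5.12
tool_pos: [469.0, -157.3, 10.1]
tcp_rot: [-3.141, 0.0, -0.365]
contact_force: [-0.8, -0.4, -0.3]
grip_width: 38.0
finger_force: 0.0
time: 5.38
tool_pos: [469.3, -157.5, 10.9]
tcp_rot: [3.142, -0.001, -0.365]
contact_force: [0.5, 0.2, -0.4]
grip_width: 38.0
finger_force: 0.0
```

```bash
python3 -m pendant '{"dp":[[0,0,0],[0,0,0],[0,0,0],[0,0,0]],"rotation":[[0,0,0],[0,0,0],[0,0,0],[0,0,0]]}' 0.021
python3 -m pendant '{"dp":[[0,0,0],[0,0,0],[0,0,0],[0,0,0],[0,0,0]],"rotation":[[0,0,0],[0,0,0],[0,0,0],[0,0,0],[0,0,0]]}' 0.0
python3 - <<'E'
from h import *
import pickle
o=get_obs(); c=vision.capture('wrist'); pickle.dump((o,c),open('wg.pkl','wb')); save('wg.png',c['pixels']); print(o['contact_force'],o['moment'])
E
```

```text
time: 5.88
tool_pos: [468.9, -157.3, 10.3]
tcp_rot: [-3.142, -0.0, -0.365]
contact_force: [0.5, -0.4, -0.5]
grip_width: 21.1
finger_force: 0.0
time: 6.5
tool_pos: [468.9, -157.2, 10.3]
tcp_rot: [-3.141, 0.0, -0.365]
contact_force: [0.4, 1.1, 1.2]
grip_width: 17.9
finger_force: 30.0
[0.40200416 1.10741651 1.18854715] [0.30581949 0.12807295 0.05407552]
```

View pics/wg.png

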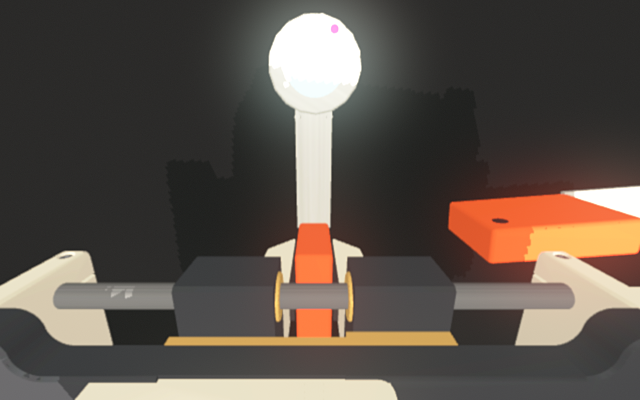

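The handle is gripped (17.9 mm, 30 N) and the disc sits centred on the blade at (315,62), clear of the fingers. Now a gentle lift.

```bash
python3 -m pendant '{"dp":[[0,0,-0.002],[0,0,-0.006],[0,0,-0.012],[0,0,-0.02],[0,0,-0.029],[0,0,-0.036],[0,0,-0.041],[0,0,-0.044]],"rotation":[[0,0,0],[0,0,0],[0,0,0],[0,0,0],[0,0,0],[0,0,0],[0,0,0],[0,0,0]]}'
python3 -m pendant '{"dp":[[0,0,-0.002],[0,0,-0.006],[0,0,-0.012],[0,0,-0.02],[0,0,-0.029],[0,0,-0.036],[0,0,-0.041],[0,0,-0.044]],"rotation":[[0,0,0],[0,0,0],[0,0,0],[0,0,0],[0,0,0],[0,0,0],[0,0,0],[0,0,0]]}'
python3 - <<'E'
from h import *
import pickle
o0,c0=pickle.load(open('wg.pkl','rb'))
o=get_obs(); c=vision.capture('wrist'); pickle.dump((o,c),open('wg2.pkl','wb')); print(o['tool_pos'],o['tcp_rot'],o['contact_force'],o['moment'])
def disc(c):
    g=c['pixels'].astype(int).sum(2); mm=(g[0:112,250:385]>300).astype(np.uint8); cn=max(cv2.findContours(mm,0,2)[0],key=cv2.contourArea); return cv2.fitEllipse(cn)
def blade(c,r):
    g=c['pixels'].astype(int).sum(2); x=np.where(g[r,270:360]>250)[0]+270; return x.min(),x.max()
for q in (c0,c): print(disc(q),[blade(q,r) for r in (130,170,210)])
for q in (c0,c):
    h=cv2.cvtColor(q['pixels'],cv2.COLOR_RGB2HSV); m=cv2.inRange(h,(3,150,120),(16,255,255))[:,290:340]; print(np.where(m.any(1))[0][[0,-1]], np.where(m[240])[0][[0,-1]]+290)
save('wg2.png',c['pixels'])
E
```

```text
time: 7.55
tool_pos: [468.9, -157.3, 54.6]
tcp_rot: [-3.142, -0.0, -0.365]
contact_force: [0.9, -0.1, -2.6]
grip_width: 17.7
finger_force: 30.0
time: 8.55
tool_pos: [468.9, -157.3, 98.6]
tcp_rot: [-3.142, -0.0, -0.365]
contact_force: [0.4, 0.2, -2.8]
grip_width: 17.8
finger_force: 30.0
[ 468.9076117  -157.34184863   98.63622983] [-3.14152443e+00 -2.55613935e-04 -3.65026758e-01] [ 0.40009191  0.16220577 -2.8384225 ] [-0.03433557  0.21438499 -0.01244076]
((68.03713989257812, 59.284576416015625), (103.36688995361328, 107.62276458740234), 28.115934371948242) [(np.int64(294), np.int64(332)), (np.int64(296), np.int64(331)), (np.int64(296), np.int64(330))]
((64.37680053710938, 63.08768081665039), (91.65803527832031, 100.6777572631836), 179.0804901123047) [(np.int64(295), np.int64(331)), (np.int64(296), np.int64(330)), (np.int64(297), np.int64(330))]
[224 337] [297 330]
[224 337] [298 329]
```

The lift is clean and the lifter hasn't pitched in the grip. Now the nest pose, from the earlier wrist, top and scene views.

```bash
python3 - <<'E'
from h import *
import pickle
o,c=pickle.load(open('wn.pkl','rb')); im=c['pixels'];hsv=cv2.cvtColor(im,cv2.COLOR_RGB2HSV)
save('wnc.png',cv2.resize(im[165:290,265:370],None,fx=5.7,fy=4.7,interpolation=cv2.INTER_CUBIC))
g=im.astype(int).sum(2)
for r in (182,190,200,210,220,230,240,250,258):
    m=g[r,270:365]>190; x=np.where(m)[0]+270
    b=(hsv[r,270:365,0]>100)&(hsv[r,270:365,0]<128)&(hsv[r,270:365,1]>110)&(hsv[r,270:365,2]>50); bx=np.where(b)[0]+270
    lb=bx[bx<318]; rb=bx[bx>318]
    print(r,x.min(),x.max(),onplane(c,[[(x.min()+x.max())/2,r]],10,o)[0,:2].round(1), (lb.min(),lb.max(),rb.min(),rb.max(), onplane(c,[[(lb.max()+rb.min())/2,r]],43,o)[0,:2].round(1)) if len(lb) and len(rb) else None)
m=(cv2.inRange(hsv,(0,150,90),(5,255,255))|cv2.inRange(hsv,(172,150,90),(180,255,255))); m[:,:270]=0;m[:,370:]=0; p=np.argwhere(m)[:,::-1]; print('red',p.min(0),p.max(0))
# base front edge
col=g[170:190,300:336].mean(1); print(col.round(0).tolist())
E
```

```text
182 283 351 [542.5 196.7] None
190 283 350 [553.7 193.7] (np.int64(289), np.int64(291), np.int64(343), np.int64(345), array([545.6, 195.7]))
200 284 350 [568.3 191.5] (np.int64(293), np.int64(296), np.int64(338), np.int64(341), array([558.8, 193. ]))
210 284 349 [582.9 187.8] (np.int64(293), np.int64(297), np.int64(337), np.int64(342), array([572.4, 190.3]))
220 285 349 [598.1 185.4] (np.int64(293), np.int64(297), np.int64(337), np.int64(341), array([586.2, 187.5]))
230 285 349 [613.6 182.3] (np.int64(293), np.int64(297), np.int64(337), np.int64(341), array([600.4, 184.6]))
240 285 349 [629.3 179.1] (np.int64(293), np.int64(297), np.int64(337), np.int64(341), array([614.8, 181.7]))
250 286 349 [645.6 176.6] (np.int64(294), np.int64(298), np.int64(336), np.int64(341), array([629.6, 178.7]))
258 286 348 [658.6 173.2] (np.int64(294), np.int64(298), np.int64(336), np.int64(341), array([641.7, 176.2]))
red [292 263] [342 276]
[95.0, 94.0, 91.0, 97.0, 172.0, 319.0, 464.0, 535.0, 548.0, 547.0, 547.0, 546.0, 546.0, 545.0, 530.0, 500.0, 482.0, 487.0, 488.0, 458.0]
```

View pics/wnc.png

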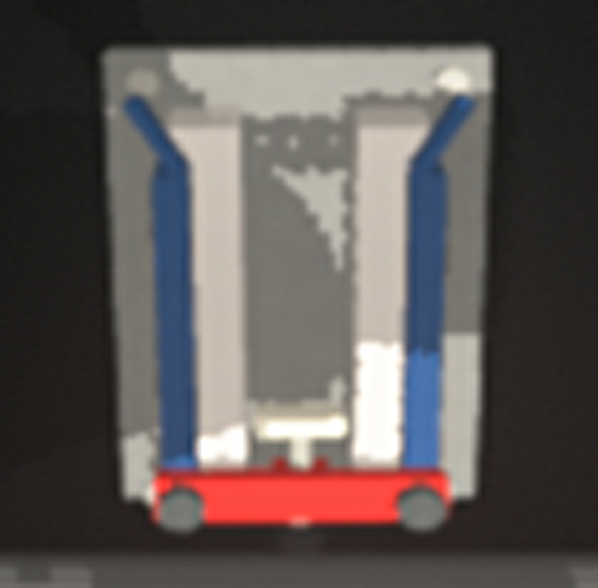

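The crop shows the nest from the open end (flares at crop (150,130) and (450,130)) to the red stop (300,497). The white pad is at (300,425). Nest pose: yaw −0.20, origin ≈ (601,184.6). Next, the holder's place in the tool frame and the move over the nest.

```bash
cat >> h.py <<'E'
def ontool(c,uv,z):
    "points in tool frame (mm) at tool z"
    q={k:v for k,v in c.items()}; q['pose']=c['T_tool_cam']; return onplane(q,uv,z)
E
python3 - <<'E'
from h import *
import pickle
o,c=pickle.load(open('wg2.pkl','rb'))
h=ontool(c,[[314.4,63.1]],-1.7)[0]; print('holder in tool',h)
print('blade mid',ontool(c,[[313,130],[313,170],[313.5,210]],7.3), 'handle',ontool(c,[[313.5,240]],-36))
# pad & stop
o2,c2=pickle.load(open('wn.pkl','rb'))
yaw=-0.2; u=np.array([np.cos(yaw),np.sin(yaw)])
for n,r,z in (('padtop',253.9,43),('stop near top',265.4,51.5),('ledge front',189.2,34),('wall start',200.1,43),('base front bottom',175,0),('base top',176,10)):
    p=onplane(c2,[[318,r]],z,o2)[0,:2]; print(n,p,(p-[601,184.6])@u)
tx=np.array([np.cos(yaw),np.sin(yaw)]); ty=np.array([np.sin(yaw),-np.cos(yaw)])
H=np.array([601,184.6])-25*u
t=H-h[0]*tx-h[1]*ty; print(H,t, delta([*t,98.6],yaw))
E
```

```text
holder in tool [ 1.05976691e+02  2.24798541e-02 -1.70000000e+00]
blade mid [[73.82469584 -0.68375192  7.3       ]
 [51.52193849 -0.68448068  7.3       ]
 [27.27188177 -0.38481564  7.3       ]] handle [[ 27.0908402   -0.36142133 -36.        ]]
padtop [635.74557137 178.82676299] 35.199938364608265
stop near top [648.69691282 176.08069328] 48.438675089495
ledge front [547.02563549 196.87219413] -55.336579316381595
wall start [559.23764851 194.26744943] -42.850510619702646
base front bottom [534.95723506 199.83714483] -67.75345999512378
base top [534.3736873  199.79924838] -68.3178467868357
[576.49833555 189.56673327] [472.63858914 210.64308322] (array([-1.280e-01, -3.451e-01,  2.000e-04]), array([ 0.    , -0.0006, -0.165 ]))
```

```bash
python3 -m pendant '{"dp":[[-0.0014,-0.0037,0],[-0.0046,-0.0122,0],[-0.0099,-0.0262,0],[-0.0173,-0.0458,0],[-0.0265,-0.0702,0],[-0.0368,-0.0973,0],[-0.0456,-0.1206,0],[-0.053,-0.14,0]],"rotation":[[0,0,-0.003],[0,0,-0.01],[0,0,-0.02],[0,0,-0.033],[0,0,-0.046],[0,0,-0.06],[0,0,-0.072],[0,0,-0.082]]}'
python3 - <<'E'
from h import *
o=get_obs(); print(o['dq'].round(3),delta([470.2,211.1,98.6],-0.2))
E
```

```text
time: 9.6
tool_pos: [468.9, -5.6, 98.2]
tcp_rot: [-3.141, 0.001, -0.281]
contact_force: [0.2, 0.1, -2.5]
grip_width: 17.8
finger_force: 30.0
[ 0.346 -0.007  0.014 -0.003 -0.008  0.268] (array([-0.0588, -0.2086, -0.0003]), array([-0.0003,  0.0005, -0.0812]))
```

```bash
python3 -m pendant '{"dp":[[-0.0054,-0.0193,0],[-0.0122,-0.0433,0],[-0.0197,-0.0703,0],[-0.0278,-0.0992,0],[-0.0359,-0.1281,0],[-0.0432,-0.1541,0],[-0.0494,-0.1762,0],[-0.0543,-0.1936,0]],"rotation":[[0,0,-0.01],[0,0,-0.02],[0,0,-0.03],[0,0,-0.042],[0,0,-0.053],[0,0,-0.064],[0,0,-0.074],[0,0,-0.081]]}'
python3 - <<'E'
from h import *
print(delta([470.2,211.1,67.3],-0.2))
E
```

```text
time: 10.6
tool_pos: [470.5, 195.1, 98.2]
tcp_rot: [-3.142, 0.0, -0.2]
contact_force: [0.3, 0.4, -2.2]
grip_width: 17.8
finger_force: 30.0
(array([-0.0035, -0.0156,  0.0309]), array([-0.0001,  0.0004, -0.0003]))
```

```bash
python3 -m pendant '{"dp":[[-0.0015,-0.008,0.001],[-0.003,-0.012,0.004],[-0.0035,-0.0145,0.009],[-0.0035,-0.0156,0.015],[-0.0035,-0.0156,0.021],[-0.0035,-0.0156,0.026],[-0.0035,-0.0156,0.029],[-0.0035,-0.0156,0.031]],"rotation":[[0,0,0],[0,0,0],[0,0,0],[0,0,0],[0,0,0],[0,0,0],[0,0,0],[0,0,0]]}'
python3 -m pendant '{"dp":[[0,0,0],[0,0,0]],"rotation":[[0,0,0],[0,0,0]]}'
python3 - <<'E'
from h import *
import pickle
o=get_obs(); c=vision.capture('wrist'); pickle.dump((o,c),open('wm.pkl','wb')); save('wm.png',c['pixels'])
print(o['tool_pos'],o['tcp_rot'],o['contact_force'],o['moment'])
E
```

```text
time: 11.6
tool_pos: [471.0, 209.4, 67.2]
tcp_rot: [-3.142, 0.0, -0.202]
contact_force: [0.3, 0.7, -1.6]
grip_width: 17.8
finger_force: 30.0
time: 11.85
tool_pos: [471.1, 209.5, 67.5]
tcp_rot: [-3.141, -0.0, -0.202]
contact_force: [-0.9, -0.3, -2.1]
grip_width: 17.6
finger_force: 30.0
[471.09358826 209.46593667  67.48637656] [-3.14134876e+00 -3.55267621e-04 -2.01969555e-01] [-0.86230333 -0.34461719 -2.0737145 ] [-0.04332738  0.28433038  0.00270805]
```

View pics/wm.png

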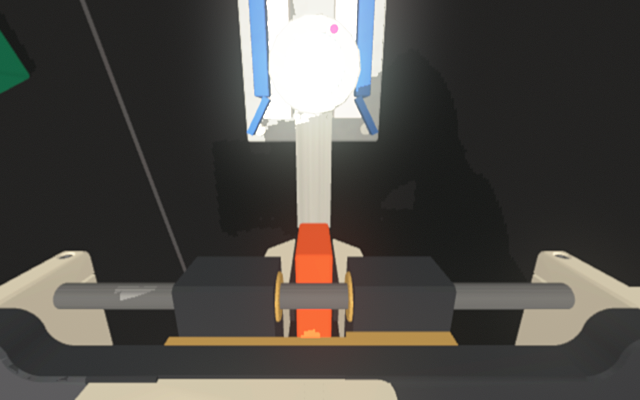

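The disc at (315,63) is over the nest channel between the blue walls (inner edges at columns ~268 and ~358). The base's front edge is at row ~139. Measuring the relative offsets:

```bash
cat >> h.py <<'E'
def walls(c,o,zc):
    im=c['pixels'];hsv=cv2.cvtColor(im,cv2.COLOR_RGB2HSV); z=o['tool_pos'][2]
    b=cv2.inRange(hsv,(100,110,60),(128,255,255)); M=[];L=[];Rr=[]
    for r in range(8,92,6):
        x=np.where(b[r,220:410])[0]+220; l=x[x<300]; q=x[x>330]
        if len(l)>3 and len(q)>3: L.append([l.max()+.5,r]);Rr.append([q.min()-.5,r])
    A=ontool(c,L,z-zc);B=ontool(c,Rr,z-zc); return A,B
E
python3 - <<'E'
from h import *
import pickle
o,c=pickle.load(open('wm.pkl','rb')); im=c['pixels']
for zc in (43,34):
    A,B=walls(c,o,zc); print(zc,'width',np.median(np.abs(A[:,1]-B[:,1])))
    P=(A+B)/2; k=np.polyfit(P[:,0],P[:,1],1); print('mid slope',k, 'slopes',np.polyfit(A[:,0],A[:,1],1),np.polyfit(B[:,0],B[:,1],1),'mid y at 106',np.polyval(k,106))
g=im.astype(int).sum(2); rows=g[132:146,340:356].mean(1); print(rows.round().tolist())
for r in (110,125,133):
    x=np.where(g[r,225:400]>250)[0]+225; print(r,x.min(),x.max(),ontool(c,[[x.min(),r],[x.max(),r]],o['tool_pos'][2]-10)[:,:2].round(1).tolist())
print('base front',ontool(c,[[348,139.5]],o['tool_pos'][2]-10)[:,:2], 'wall start',ontool(c,[[268,95],[358,95]],o['tool_pos'][2]-43)[:,:2])
hsv=cv2.cvtColor(im,cv2.COLOR_RGB2HSV)
for r in range(30,100,10):
    x=np.where(g[r,262:364]>690)[0]+262; print(r,x.min(),x.max(),end=' | ')
print([im[60,x].tolist() for x in range(258,282,3)])
E
```

```text
43 width 54.672794829997194
mid slope [ 0.04676915 -5.39979825] slopes [-5.99620594e-03 -2.65612652e+01] [ 0.09954129 15.75973706] mid y at 106 -0.44226806052228085
34 width 57.37627602395949
mid slope [ 0.04676915 -5.46525002] slopes [-5.99620594e-03 -2.78863137e+01] [ 0.09954129 16.95381386] mid y at 106 -0.5077198268249763
[512.0, 512.0, 511.0, 510.0, 510.0, 510.0, 507.0, 487.0, 440.0, 331.0, 231.0, 209.0, 212.0, 210.0]
110 245 379 [[85.2, -48.8], [85.2, 45.9]]
125 246 378 [[75.0, -48.8], [75.0, 45.9]]
133 246 378 [[69.4, -49.2], [69.4, 46.3]]
base front [[64.82176227 24.73077791]] wall start [[ 93.04342907 -27.20190019]
 [ 93.06813093  25.86244809]]
30 268 355 | 40 269 354 | 50 269 358 | 60 269 359 | 70 269 359 | 80 271 357 | 90 271 353 | [[132, 187, 243], [134, 191, 243], [137, 194, 246], [108, 136, 170], [255, 255, 255], [255, 255, 254], [255, 255, 254], [255, 255, 254]]
```

The holder is at nest x ≈ −25.5, and the nest midline is about 1 mm to the side of it (tool −y). I'll correct that by 0.7 mm and lower to just above the ledges.

```bash
python3 -m pendant '{"dp":[[0,-0.0003,0.001],[0,-0.0007,0.003],[0,-0.0007,0.006],[0,-0.0007,0.0085],[0,-0.0007,0.0105],[0,-0.0007,0.012],[0,-0.0007,0.013],[0,-0.0007,0.013]],"rotation":[[0,0,0],[0,0,0],[0,0,0],[0,0,0],[0,0,0],[0,0,0],[0,0,0],[0,0,0]]}'
python3 - <<'E'
from h import *
import pickle
o=get_obs(); c=vision.capture('wrist'); pickle.dump((o,c),open('wm2.pkl','wb')); save('wm2.png',c['pixels'])
print(o['tool_pos'],o['tcp_rot'],o['contact_force'])
im=c['pixels'];hsv=cv2.cvtColor(im,cv2.COLOR_RGB2HSV);b=cv2.inRange(hsv,(100,110,60),(128,255,255)); g=im.astype(int).sum(2); z=o['tool_pos'][2]
for r in (5,12,20,28,36,70,80,90):
    x=np.where(b[r,215:415])[0]+215; l=x[x<300]; q=x[x>330]
    if len(l) and len(q):
        p=ontool(c,[[l.min(),r],[l.max(),r],[q.min(),r],[q.max(),r]],z-43)[:,1].round(1); print(r,l.min(),l.max(),q.min(),q.max(),p,'mids',(p[0]+p[3])/2,(p[1]+p[2])/2)
for r in (120,130,140):
    x=np.where(g[r,225:400]>250)[0]+225; p=ontool(c,[[x.min(),r],[x.max(),r]],z-10)[:,1]; print('base',r,x.min(),x.max(),p.round(1),p.mean())
E
```

```text
time: 12.9
tool_pos: [471.1, 210.1, 54.3]
tcp_rot: [-3.142, 0.0, -0.202]
contact_force: [0.4, -0.1, -1.7]
grip_width: 18.1
finger_force: 30.0
[471.11172891 210.1068067   54.2795805 ] [-3.14151569e+00  3.79291918e-05 -2.02027688e-01] [ 0.40496736 -0.11990506 -1.68315166]
5 246 261 369 379 [-34.3 -26.8  27.5  32.6] mids -0.8499999999999979 0.34999999999999964
12 246 261 370 378 [-34.6 -27.   28.2  32.3] mids -1.1500000000000021 0.5999999999999996
20 247 261 370 378 [-34.3 -27.1  28.4  32.5] mids -0.8999999999999986 0.6499999999999986
28 247 262 364 378 [-34.5 -26.8  25.6  32.7] mids -0.8999999999999986 -0.5999999999999996
36 248 262 367 377 [-34.3 -27.   27.3  32.5] mids -0.8999999999999986 0.15000000000000036
70 250 264 362 375 [-34.3 -26.8  25.5  32.5] mids -0.8999999999999986 -0.6500000000000004
80 251 264 361 375 [-34.1 -27.1  25.2  32.8] mids -0.6500000000000021 -0.9500000000000011
base 120 242 384 [-48.3  46.8] -0.7193852353741619
base 130 243 383 [-48.1  46.6] -0.7195394481573416
base 140 244 382 [-47.9  46.4] -0.719697847169332
```

```bash
python3 -m pendant '{"dp":[[0,-0.0003,0.001],[0,-0.0005,0.003],[0,-0.0005,0.005],[0,-0.0005,0.007],[0,-0.0005,0.009],[0,-0.0005,0.0105],[0,-0.0005,0.0115],[0,-0.0005,0.0115]],"rotation":[[0,0,0],[0,0,0],[0,0,0],[0,0,0],[0,0,0],[0,0,0],[0,0,0],[0,0,0]]}'
python3 -m pendant '{"dp":[[0,0,0.0006],[0,0,0.0012],[0,0,0.0018],[0,0,0.0024],[0,0,0.003],[0,0,0.0036],[0,0,0.0043],[0,0,0.005]],"rotation":[[0,0,0],[0,0,0],[0,0,0],[0,0,0],[0,0,0],[0,0,0],[0,0,0],[0,0,0]]}'
python3 - <<'E'
from h import *
import pickle
f=[]
o=get_obs(); c=vision.capture('wrist'); pickle.dump((o,c),open('wd.pkl','wb')); save('wd.png',c['pixels'][0:260,180:450])
print(o['tool_pos'],o['tcp_rot'],o['contact_force'],o['moment'])
E
```

```text
time: 13.95
tool_pos: [471.2, 210.6, 42.8]
tcp_rot: [-3.142, 0.0, -0.202]
contact_force: [-0.4, 0.8, -2.7]
grip_width: 18.3
finger_force: 30.0
time: 14.95
tool_pos: [471.2, 210.6, 37.8]
tcp_rot: [-3.142, 0.0, -0.202]
contact_force: [-0.4, -0.5, -1.7]
grip_width: 17.9
finger_force: 30.0
[471.18649201 210.605693    37.76256201] [-3.14151477e+00  3.61537438e-05 -2.01985128e-01] [-0.36889667 -0.4946327  -1.6907228 ] [-0.01833988  0.18228663  0.00556342]
```

View pics/wd.png

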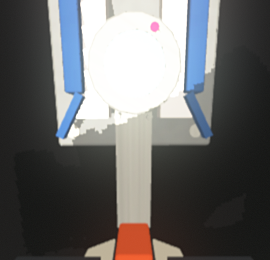

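The disc is down between the blue walls (crop (135,62)) with the blade in the gap. Sliding forward now: quickly at first, then feeling for the pad.

```bash
cat > ok.py <<'E'
# guard: exit 1 when the reaction along the slide reaches the limit
import sys; from h import *
o=get_obs(); u=[np.cos(.202),-np.sin(.202)]; f=-float(o['contact_force'][:2]@np.array(u)); s=float(o['tool_pos'][:2]@np.array(u))
print('>> t %.2f s %.2f push %.2f side %.2f fz %.2f'%(o['time'],s,f,o['contact_force'][:2]@[u[1],-u[0]],o['contact_force'][2])); sys.exit(f>float(sys.argv[1]))
E
python3 ok.py 9; python3 -m pendant '{"dp":[[0.001,0,0],[0.003,0,0],[0.006,0,0],[0.009,0,0],[0.012,0,0],[0.015,0,0],[0.018,0,0],[0.021,0,0]],"rotation":[[0,0,0],[0,0,0],[0,0,0],[0,0,0],[0,0,0],[0,0,0],[0,0,0],[0,0,0]]}' >/dev/null
python3 ok.py 2.5 && python3 -m pendant '{"dp":[[0.0025,0,0],[0.0045,0,0],[0.006,0,0],[0.0073,0,0],[0.0083,0,0],[0.009,0,0],[0.0095,0,0],[0.01,0,0]],"rotation":[[0,0,0],[0,0,0],[0,0,0],[0,0,0],[0,0,0],[0,0,0],[0,0,0],[0,0,0]]}' >/dev/null; python3 ok.py 9
python3 - <<'E'
from h import *
import pickle
o=get_obs(); c=vision.capture('wrist'); o0,c0=pickle.load(open('wd.pkl','rb'))
o1,c1=pickle.load(open('wm2.pkl','rb'))
for q in (c1,c0,c):
    g=q['pixels'].astype(int).sum(2); 
    cols=g[40:130,305:325].mean(1); 
    hsv=cv2.cvtColor(q['pixels'],cv2.COLOR_RGB2HSV); m=cv2.inRange(hsv,(135,60,120),(175,255,255)); p=np.argwhere(m[:130]);print('dot',p.mean(0)[::-1] if len(p) else None)
E
```

```text
>> t 15.00 s 419.36 push -0.18 side -0.79 fz -0.87
>> t 16.00 s 440.58 push 0.35 side 0.15 fz -1.72
>> t 17.00 s 450.37 push 0.78 side -0.76 fz -0.65
dot [333.75471698  28.30188679]
dot [334.46153846  26.30769231]
dot [332.25396825  29.3015873 ]
```

The mark on the disc moved up the image on seating, then back about 1.6 mm, so the holder is off the blade, on the ledges, and in contact with the pins. Next, the slow feel with guarded steps.

```bash
python3 -m pendant '{"dp":[[0.0005,0,0],[0.001,0,0],[0.0015,0,0],[0.002,0,0],[0.0025,0,0],[0.003,0,0],[0.0035,0,0],[0.004,0,0]],"rotation":[[0,0,0],[0,0,0],[0,0,0],[0,0,0],[0,0,0],[0,0,0],[0,0,0],[0,0,0]]}' >/dev/null
{ python3 ok.py 2.2 && python3 -m pendant '{"dp":[[0.0002,0,0],[0.0004,0,0]],"rotation":[[0,0,0],[0,0,0]]}' >/dev/null &&
python3 ok.py 2.2 && python3 -m pendant '{"dp":[[0.0002,0,0],[0.0004,0,0]],"rotation":[[0,0,0],[0,0,0]]}' >/dev/null &&
python3 ok.py 2.2 && python3 -m pendant '{"dp":[[0.0002,0,0],[0.0004,0,0]],"rotation":[[0,0,0],[0,0,0]]}' >/dev/null &&
python3 ok.py 2.2 && python3 -m pendant '{"dp":[[0.0002,0,0],[0.0004,0,0]],"rotation":[[0,0,0],[0,0,0]]}' >/dev/null &&
python3 ok.py 2.2 && python3 -m pendant '{"dp":[[0.0002,0,0],[0.0004,0,0]],"rotation":[[0,0,0],[0,0,0]]}' >/dev/null &&
python3 ok.py 2.2 && python3 -m pendant '{"dp":[[0.0002,0,0],[0.0004,0,0]],"rotation":[[0,0,0],[0,0,0]]}' >/dev/null &&
python3 ok.py 2.2 && python3 -m pendant '{"dp":[[0.0002,0,0],[0.0004,0,0]],"rotation":[[0,0,0],[0,0,0]]}' >/dev/null &&
python3 ok.py 2.2 && python3 -m pendant '{"dp":[[0.0002,0,0],[0.0004,0,0]],"rotation":[[0,0,0],[0,0,0]]}' >/dev/null &&
python3 ok.py 2.2 && python3 -m pendant '{"dp":[[0.0002,0,0],[0.0004,0,0]],"rotation":[[0,0,0],[0,0,0]]}' >/dev/null &&
python3 ok.py 2.2 && python3 -m pendant '{"dp":[[0.0002,0,0],[0.0004,0,0]],"rotation":[[0,0,0],[0,0,0]]}' >/dev/null &&
python3 ok.py 2.2 && python3 -m pendant '{"dp":[[0.0002,0,0],[0.0004,0,0]],"rotation":[[0,0,0],[0,0,0]]}' >/dev/null &&
python3 ok.py 2.2 && python3 -m pendant '{"dp":[[0.0002,0,0],[0.0004,0,0]],"rotation":[[0,0,0],[0,0,0]]}' >/dev/null &&
python3 ok.py 2.2 && python3 -m pendant '{"dp":[[0.0002,0,0],[0.0004,0,0]],"rotation":[[0,0,0],[0,0,0]]}' >/dev/null &&
python3 ok.py 2.2 && python3 -m pendant '{"dp":[[0.0002,0,0],[0.0004,0,0]],"rotation":[[0,0,0],[0,0,0]]}' >/dev/null ; }; echo end; python3 ok.py 9
```

```text
>> t 18.05 s 454.40 push 0.43 side -0.33 fz -2.64
>> t 18.30 s 454.78 push 1.36 side 0.20 fz -1.17
>> t 18.55 s 455.18 push 1.14 side -0.10 fz -0.73
>> t 18.80 s 455.61 push 0.42 side -0.33 fz -1.27
>> t 19.05 s 456.01 push 0.12 side 0.45 fz -1.09
>> t 19.30 s 456.39 push 0.18 side -1.18 fz -1.76
>> t 19.55 s 456.79 push 0.08 side -0.53 fz -1.60
>> t 19.80 s 457.21 push 0.41 side -0.88 fz -1.33
>> t 20.05 s 457.61 push -0.03 side 0.09 fz -0.44
>> t 20.30 s 457.97 push 0.03 side -0.24 fz -0.92
>> t 20.55 s 458.40 push -0.20 side -0.52 fz -1.54
>> t 20.80 s 458.82 push -0.19 side -0.58 fz -2.11
>> t 21.05 s 459.22 push -0.20 side 0.51 fz -1.21
>> t 21.30 s 459.59 push -0.79 side 0.11 fz -1.59
end
>> t 21.55 s 460.01 push 0.80 side 0.54 fz -0.30
```

```bash
{ python3 ok.py 2.2 && python3 -m pendant '{"dp":[[0.00015,0,0],[0.0003,0,0]],"rotation":[[0,0,0],[0,0,0]]}' >/dev/null &&
python3 ok.py 2.2 && python3 -m pendant '{"dp":[[0.00015,0,0],[0.0003,0,0]],"rotation":[[0,0,0],[0,0,0]]}' >/dev/null &&
python3 ok.py 2.2 && python3 -m pendant '{"dp":[[0.00015,0,0],[0.0003,0,0]],"rotation":[[0,0,0],[0,0,0]]}' >/dev/null &&
python3 ok.py 2.2 && python3 -m pendant '{"dp":[[0.00015,0,0],[0.0003,0,0]],"rotation":[[0,0,0],[0,0,0]]}' >/dev/null &&
python3 ok.py 2.2 && python3 -m pendant '{"dp":[[0.00015,0,0],[0.0003,0,0]],"rotation":[[0,0,0],[0,0,0]]}' >/dev/null &&
python3 ok.py 2.2 && python3 -m pendant '{"dp":[[0.00015,0,0],[0.0003,0,0]],"rotation":[[0,0,0],[0,0,0]]}' >/dev/null &&
python3 ok.py 2.2 && python3 -m pendant '{"dp":[[0.00015,0,0],[0.0003,0,0]],"rotation":[[0,0,0],[0,0,0]]}' >/dev/null &&
python3 ok.py 2.2 && python3 -m pendant '{"dp":[[0.00015,0,0],[0.0003,0,0]],"rotation":[[0,0,0],[0,0,0]]}' >/dev/null &&
python3 ok.py 2.2 && python3 -m pendant '{"dp":[[0.00015,0,0],[0.0003,0,0]],"rotation":[[0,0,0],[0,0,0]]}' >/dev/null &&
python3 ok.py 2.2 && python3 -m pendant '{"dp":[[0.00015,0,0],[0.0003,0,0]],"rotation":[[0,0,0],[0,0,0]]}' >/dev/null &&
python3 ok.py 2.2 && python3 -m pendant '{"dp":[[0.00015,0,0],[0.0003,0,0]],"rotation":[[0,0,0],[0,0,0]]}' >/dev/null &&
python3 ok.py 2.2 && python3 -m pendant '{"dp":[[0.00015,0,0],[0.0003,0,0]],"rotation":[[0,0,0],[0,0,0]]}' >/dev/null &&
python3 ok.py 2.2 && python3 -m pendant '{"dp":[[0.00015,0,0],[0.0003,0,0]],"rotation":[[0,0,0],[0,0,0]]}' >/dev/null &&
python3 ok.py 2.2 && python3 -m pendant '{"dp":[[0.00015,0,0],[0.0003,0,0]],"rotation":[[0,0,0],[0,0,0]]}' >/dev/null ; }; echo end; python3 ok.py 9
```

```text
>> t 21.55 s 460.01 push 0.80 side 0.54 fz -0.30
>> t 21.80 s 460.29 push 0.44 side -0.24 fz -1.59
>> t 22.05 s 460.54 push 1.43 side -0.44 fz -0.98
>> t 22.30 s 460.66 push 1.47 side 0.89 fz 0.08
>> t 22.55 s 460.77 push 3.04 side 0.12 fz -0.40
end
>> t 22.55 s 460.77 push 3.04 side 0.12 fz -0.40
```

Pad contact at s ≈ 460.4, with an effective stiffness of about 4 N/mm. Pressing up to 6 N.

```bash
python3 -m pendant '{"dp":[[0.0001,0,0],[0.0002,0,0],[0.0003,0,0]],"rotation":[[0,0,0],[0,0,0],[0,0,0]]}' >/dev/null; python3 ok.py 5 && python3 -m pendant '{"dp":[[0.0001,0,0],[0.0002,0,0],[0.0002,0,0]],"rotation":[[0,0,0],[0,0,0],[0,0,0]]}' >/dev/null; python3 ok.py 5; python3 -m pendant '{"dp":[[0,0,0],[0,0,0]],"rotation":[[0,0,0],[0,0,0]]}' >/dev/null; python3 ok.py 6
```

```text
>> t 22.93 s 460.93 push 5.27 side -0.40 fz 1.33
>> t 22.93 s 460.93 push 5.27 side -0.40 fz 1.33
>> t 23.18 s 460.92 push 5.48 side -0.59 fz 0.76
```

```bash
python3 -m pendant '{"dp":[[0.0001,0,0],[0.0001,0,0],[0.0001,0,0],[0.0001,0,0]],"rotation":[[0,0,0],[0,0,0],[0,0,0],[0,0,0]]}' >/dev/null; python3 ok.py 8 && python3 -m pendant '{"dp":[[0,0,0],[0,0,0],[0,0,0],[0,0,0]],"rotation":[[0,0,0],[0,0,0],[0,0,0],[0,0,0]]}' >/dev/null; python3 ok.py 8
python3 - <<'E'
from h import *
import pickle
o=get_obs(); c=vision.capture('wrist'); pickle.dump((o,c),open('wp.pkl','wb')); print(o['moment'],o['tcp_rot'])
hsv=cv2.cvtColor(c['pixels'],cv2.COLOR_RGB2HSV); m=cv2.inRange(hsv,(135,60,120),(175,255,255)); p=np.argwhere(m[:130]);print('dot',p.mean(0)[::-1])
m=cv2.inRange(hsv,(3,150,120),(16,255,255))[:,290:340]; print(np.where(m.any(1))[0][[0,-1]])
s=vision.capture('scene'); pickle.dump(s,open('s2.pkl','wb')); a=cv2.resize(c['pixels'][0:260,180:450],(540,520)); b=cv2.resize(s['pixels'][215:285,305:392],(250,201),interpolation=cv2.INTER_CUBIC)
a=np.pad(a,((0,0),(0,255),(0,0))); a[:201,545:795]=b; save('wp.png',a)
E
```

```text
>> t 23.68 s 460.96 push 5.55 side 0.36 fz 0.28
>> t 24.18 s 460.92 push 5.14 side -0.36 fz 1.36
[0.15333777 0.98201445 0.02372131] [ 3.14133019e+00  1.27784603e-03 -2.01925387e-01]
dot [332.05194805  30.11688312]
[224 338]
```

View pics/wp.png

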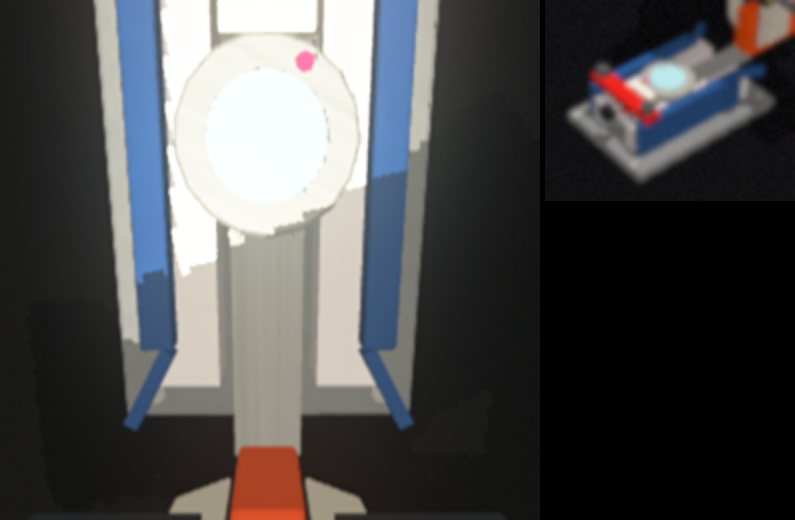

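The holder sits between the walls with its rim on the white pad (crop (265,15)), and the blade is centred in the gap. It has been held at about 5.4 N for over 1 s. Backing off now, with the blade lowered a little.

```bash
python3 -m pendant '{"dp":[[-0.0005,0,0],[-0.001,0,0],[-0.002,0,0],[-0.004,0,0.001],[-0.006,0,0.003],[-0.008,0,0.004],[-0.011,0,0.004],[-0.014,0,0.004]],"rotation":[[0,0,0],[0,0,0],[0,0,0],[0,0,0],[0,0,0],[0,0,0],[0,0,0],[0,0,0]]}'>/dev/null; python3 ok.py 8
python3 - <<'E'
from h import *
import pickle
c=vision.capture('wrist'); pickle.dump(c,open('wr.pkl','wb')); save('wr.png',c['pixels'][0:260,180:450])
hsv=cv2.cvtColor(c['pixels'],cv2.COLOR_RGB2HSV); m=cv2.inRange(hsv,(135,60,120),(175,255,255)); p=np.argwhere(m[:130]);print('dot',p.mean(0)[::-1] if len(p) else None)
m=cv2.inRange(hsv,(3,150,120),(16,255,255))[:,290:340]; print(np.where(m.any(1))[0][[0,-1]])
E
```

```text
>> t 25.27 s 447.39 push -0.52 side 0.25 fz -2.14
dot None
[224 338]
```

View pics/wr.png

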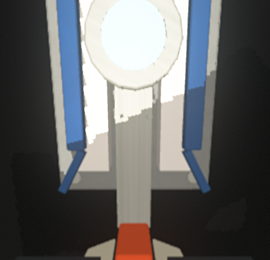

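```bash
python3 - <<'E'
from h import *
import pickle
o,c=pickle.load(open('wp.pkl','rb')); d=pickle.load(open('wr.pkl','rb')); o2=get_obs(); print(o['tool_pos'],o2['tool_pos'])
for q,oo,e in ((c,o,(2,180,0)),(d,o2,(1,180,0))):
    g=q['pixels'].astype(int); z=oo['tool_pos'][2]; im=q['pixels']
    # front base row and disc glass rows at col 314
    col=im[:230,352].astype(int).sum(1); rb=[r for r in range(150,228) if col[r-1]>330 and col[r]<=330]
    hs=cv2.cvtColor(im,cv2.COLOR_RGB2HSV); print(rb, ontool(q,[[352,r] for r in rb],z-10)[:,0].round(1))
print('glass ctr wp',ontool(c,[[180+267/2,135/2]],o['tool_pos'][2]-43)[:,:2],'wr',ontool(d,[[180+134,33.5]],o2['tool_pos'][2]-43)[:,:2])
E
```

```text
[511.90027433 202.21098401  37.70505954] [498.22937734 205.06685372  33.82471968]
[206] [23.5]
[188] [36.9]
glass ctr wp [[103.55861758  -0.35951688]] wr [[117.05705475  -0.13682577]]
```

The holder stayed put: the base and disc shifted by the same 13.5 mm relative to the tool. Withdrawing fully and lowering to the bench.

```bash
python3 -m pendant '{"dp":[[-0.004,0,0],[-0.011,0,0],[-0.02,0,0],[-0.03,0,0],[-0.04,0,0],[-0.05,0,0],[-0.06,0,0],[-0.07,0,0]],"rotation":[[0,0,0],[0,0,0],[0,0,0],[0,0,0],[0,0,0],[0,0,0],[0,0,0],[0,0,0]]}'>/dev/null; python3 ok.py 8
python3 -m pendant '{"dp":[[-0.01,0,0],[-0.02,0,0],[-0.03,0,0],[-0.04,0,0],[-0.05,0,0],[-0.056,0,0],[-0.06,0,0],[-0.06,0,0]],"rotation":[[0,0,0],[0,0,0],[0,0,0],[0,0,0],[0,0,0],[0,0,0],[0,0,0],[0,0,0]]}'
python3 -m pendant '{"dp":[[0,0,0.003],[0,0,0.008],[0,0,0.013],[0,0,0.017],[0,0,0.02],[0,0,0.022],[0,0,0.0228],[0,0,0.0228]],"rotation":[[0,0,0],[0,0,0],[0,0,0],[0,0,0],[0,0,0],[0,0,0],[0,0,0],[0,0,0]]}'; python3 ok.py 8
```

```text
>> t 26.32 s 376.90 push 0.25 side 0.87 fz -1.14
time: 27.32
tool_pos: [371.4, 231.1, 33.9]
tcp_rot: [-3.141, -0.0, -0.202]
contact_force: [0.2, -0.5, -1.1]
grip_width: 18.3
finger_force: 30.0
time: 28.32
tool_pos: [371.6, 231.1, 11.1]
tcp_rot: [-3.141, -0.0, -0.202]
contact_force: [-0.0, 0.6, -0.7]
grip_width: 18.1
finger_force: 30.0
>> t 28.32 s 317.64 push 0.14 side -0.54 fz -0.75
```

Down the last 0.8 mm, open gently, and raise.

```bash
python3 -m pendant '{"dp":[[0,0,0.0003],[0,0,0.0006],[0,0,0.0008],[0,0,0.0008]],"rotation":[[0,0,0],[0,0,0],[0,0,0],[0,0,0]]}'|grep -E 'pos|contact'
python3 -m pendant '{"dp":[[0,0,0],[0,0,0],[0,0,0],[0,0,0],[0,0,0],[0,0,0]],"rotation":[[0,0,0],[0,0,0],[0,0,0],[0,0,0],[0,0,0],[0,0,0]]}' 0.045
python3 -m pendant '{"dp":[[0,0,-0.005],[0,0,-0.02],[0,0,-0.045],[0,0,-0.075],[0,0,-0.105],[0,0,-0.13],[0,0,-0.15],[0,0,-0.16]],"rotation":[[0,0,0],[0,0,0],[0,0,0],[0,0,0],[0,0,0],[0,0,0],[0,0,0],[0,0,0]]}'
python3 - <<'E'
from h import *
import pickle
c=vision.capture('wrist'); t=vision.capture('top'); o=get_obs(); pickle.dump((c,t,o),open('f.pkl','wb'))
a=cv2.resize(c['pixels'],(480,300)); b=cv2.resize(t['pixels'][125:265,235:335],(215,300),interpolation=cv2.INTER_CUBIC); save('f.png',np.hstack([a,b]))
E
```

```text
tool_pos: [371.5, 231.0, 10.3]
contact_force: [-0.9, -0.5, 0.6]
time: 29.58
tool_pos: [371.5, 231.0, 10.2]
tcp_rot: [-3.142, -0.0, -0.202]
contact_force: [-0.4, -0.3, 0.1]
grip_width: 45.0
finger_force: 0.0
time: 30.58
tool_pos: [371.7, 231.1, 171.5]
tcp_rot: [-3.141, -0.002, -0.202]
contact_force: [-0.2, 0.7, -0.5]
grip_width: 45.2
finger_force: 0.0
```

View pics/f.png

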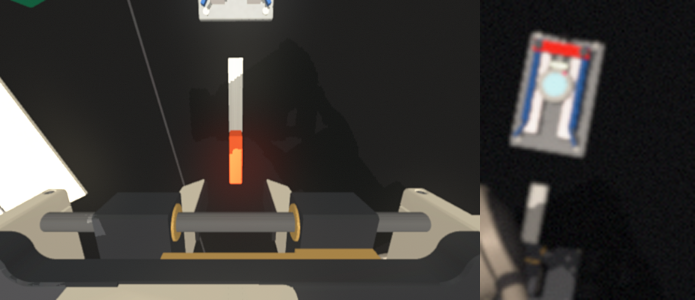

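The lifter lies flat, well clear of the nest (235,120), and in the top view the disc sits against the pad (555,85). Handing in.

```bash
python3 -c "
from h import *
print(workorder.close_job())"
```

```text
the job is handed in; nothing more can be done
None
```

I handed the job in at about 31 s: the holder was pressed against the white pad at about 5.4 N for just over a second and left there, and the lifter lies flat on the bench, clear of the nest; the system gave no verdict.

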